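Lift the lid off the gamepad box and stand it in the game-case stand

ROBOT

A 6-joint arm with a two-finger parallel gripper is mounted at the origin on the work surface. World frame = base frame: x ahead of the robot, y to its left, z up, the work surface at z = 0. Lengths are in m, angles in rad, forces in N, time in s.
With the tool pointing down it reaches from about 0.4 to 0.825 m from the base axis. Payload 7 kg.
Tool frame: the origin (TCP) lies midway between the tips of the shut fingers; the grasp point (between the pads) lies 19 mm behind it; z points along the fingers, y is the line along which they close (so a half turn about z gives the same grasp; the last joint's range is limited). The gripper opens to 88 mm and grips with 3 to 60 N. Pads are 19 mm wide; open, the fingers measure 130 mm over their backs; the gripper's body (78 mm by 193 mm) begins 47 mm behind the grasp point.
Start: joints at [-0.977, 0.359, 0.012, 0, -1.224, -0.288], TCP at [0.203, -0.644, 0.227] pointing down, gripper open.
Joint ranges: [-3.07, 3.07], [-1.43, 2.12], [-1.02, 1.25], [-3.03, 1.67], [-3.05, -0], [-3.03, 3.03]. Speed limits (rad/s): [2.39, 2.39, 3.01, 3.14, 3.14, 3.14].

INTERFACE

Orientations are given as [roll, pitch, yaw] about the fixed x, y, z axes, in that order (R = Rz(yaw) Ry(pitch) Rx(roll)).
In Python, from station import get_state, grab_frame, calibration, job_done, boxes_of, regions_of, spot_point gives the robot as it stands. The module is installed in compiled form; this text tells all that it offers.
- The arm moves only by the tool arm_command, never from a script. Its argument "commands" is a list of rows, each an object of numbers: "tx", "ty", "tz": the shift along the tool's x, y, z each as a share of 25 cm, from -1 to 1; "twist": the turn about the tool's z as a share of 180 degrees, from -1 to 1. A call has exactly 8 rows; each row is the pose to reach, as a shift and turn from the pose commanded when the call began, along the tool's axes at that moment, turning the shorter way round; what a row does not reach only later rows make up. A row lasts 1/12 s, in which the tool goes at most 41.7 mm and 7.16 degrees, less where a joint would pass 70% of its speed; a pose out of reach is approached as far as the arm can. A call with a number of a shift or a turn outside -1 to 1 is refused whole. A call with a gripper value outside its range is refused whole. "claw" is the opening, from 0 (shut) to 1 (fully open), set as the call begins (left out, the last holds). The fingers move at their own pace and stop on an object; "grip_force" is the grip in N (left out, the last holds). Time passes only in rows, so rows that repeat a pose let the fingers close, or fill a call up. It gives the time, the measured TCP pose, the force, the opening and the grip force at its end, in the units of the state.
- get_state(): the state, without advancing time (a new reading comes with each control period).
- grab_frame(name): name is "side" or "top"; returns the picture (400x640x3 uint8, red, green, blue); there is no depth.
- calibration(name): a dict with "camera_matrix" (3x3 intrinsics, pixels), "extrinsics" (4x4, takes a point from camera to world coordinates). Camera axes: x right, y down, z forward; pixel columns grow to the right and rows downward; lengths in m; the calibration is good to about 2 mm. A picture is of the moment at which its call begins. calibration takes no time and is no camera call.
- job_done(): hands the job in; it is judged then, once.
Trained networks look in the newest picture that a camera, given by its name, has taken for a name from the list of things; names that differ only in an ending like _2 or _b are one class to them, and where a whole thing is asked for, a point or a joint stands for the part that bears it (a point fixed in the world has none). Each returns a list of dicts, best first, with "score" (0 to 1); they miss things now and then, are a little off and sometimes report something else, mostly with a low value. They report only what shows in the picture. A call takes as long as a camera call. They do not tell look-alikes from the thing itself.
- boxes_of(query, camera): "rect" ([left, top, right, bottom] in pixels, round what is visible of it).
- regions_of(query, camera): "region" (400x640 bool, what is visible of it) and "rect" ([left, top, right, bottom] in pixels, round what is visible of it).
- spot_point(query, camera): "uv" ([column, row] in pixels: a listed point, or the origin of a listed thing).
The state is a dict: "t": time; "q": joint angles; "qd": joint speeds; "joint_efforts": joint torques, N m; "eef_pos": TCP position; "ee_rot": TCP orientation; "force": force on the tool from outside, world axes, zero at the start; "moment": the same for the moment, N m; "width": finger opening in m; "gripper_force": force on a finger pad.
Only numpy, scipy, OpenCV 4.12 (cv2) and the standard library are available. Lean on these libraries where they do the work, as an engineer would, in place of code of your own. Each camera call takes 0.05 s, during which the arm holds its last target. There are 200 camera calls.

TASK

Take the hinged lid off the wooden gamepad box: swing it up by its overhanging front edge until it rests upright against the steel rail behind it, then take it by its top edge and lift it straight up off its two hinge pins. Lower it, hinge hooks down, all the way into the empty wide front slot of the game-case stand, not letting go before it is down, and leave it standing there by itself. Do not shift the glass cube, the game case lying on the desk, the pencil cup or the headset.

Things in the scene. Friction and masses are not known exactly. Their poses are not given: they have to be found in the camera images.
- box: Dark wooden open-topped box, fixed to the desk, 125 (x) x 170 (y) x 75 mm high, walls 6 mm; a gamepad lies in it. Origin: centre of its underside. Its -x side is the front (robot side); steel hinge pins and a rest rail are on its back (+x side), reaching 109 mm behind the origin and 127 mm high.
- pins (a point): Point on the axis of the box's two hinge pins, midway between them: 81.5 mm behind (+x) the box's origin, 80 mm above the desk. Axes as the box's; the pin axis is y. Pins 8 mm thick, 30 mm long, centred 55 mm either side of this point, between cheeks that let the lid shift at most 3 mm sideways.
- rail (a point): Middle of the box's steel rest rail, 8 mm thick, 152 mm long in y, its axis 18 mm behind and 42 mm above the pin axis. The opened lid falls back against it and stays there by itself, leaning about 0.2 rad past vertical (away from the box front).
- lid_center (a point): Centre of the loose brown wooden lid (about 240 g), a plate 159 (x) x 172 (y) x 10 mm. Own x axis: from its free front edge to its hinge end; z: out of its outer (upper) face. Closed, it lies flat on the box, axes as the box's. It swings freely about the pins: nothing holds it part-way, it falls shut unless past vertical. The middle third of its width is plain on both faces.
- lid_edge (a point): Middle of the lid's free front edge, half-way through its 10 mm thickness, 169 mm from the pin axis. Closed, it overhangs the box's front wall by 25 mm, underside 75 mm above the desk. Opened, this is the top edge. Two cleats under the lid, 33 to 41 mm from this edge and 55 mm either side of the middle, stand 8 mm out and catch inside the front wall, so the closed lid cannot slide off forwards.
- lid_hinge (a point): Point of the lid on the pin axis while it is on its pins, midway between its two steel hooks (each 14 mm wide, 20 mm thick, 55 mm either side, ending 8 mm beyond this point along the lid's +x). Axes as the lid's. Their slots, 10 mm wide, open along the lid's +x and sit over the pins with 1 mm play: the lid comes off only along its own plane, away from the pins.
- stand: Light wooden game-case stand, fixed, 64 (x) x 190 (y) x 78 mm high: an 8 mm base and three upright walls, 6 mm thick, along y, making two slots. The front slot (robot side) is 32 mm wide and empty; the rear one is narrow and holds a grey game case 113 mm high. Origin: on the desk under the stand, 20 mm behind the middle of the empty slot.
- slot (a point): Centre of the floor of the stand's empty front slot, 8 mm above the desk; slot 32 mm wide (x), 190 mm long (y), open at both ends, walls 70 mm high above this floor. Axes as the stand's. A seated lid stands with its hooks on this floor, its lid_hinge point 8 mm above it, its broad faces along the slot; either face may look forward.
- cube: Bystander: clear glass cube, 60 mm. Origin: centre of its underside.
- case: Bystander: grey plastic game case lying flat, 105 x 170 x 12 mm. Origin: centre of its underside.
- cup: Bystander: round wooden pencil cup, 76 mm wide, 100 mm high, pencils to 165 mm. Origin: centre of its underside.
- headset: Bystander: silver plastic headset lying down, two ear cups about 160 mm apart overall, band reaching 145 mm to +x, 80 mm high. Origin: on the desk midway between the ear cups.
There are look-alikes about, which are no part of the job. Of the things shaped like the part that bears lid_center, the wooden one is meant.

How it is judged:
On the way, in this order (a step that is already met when the one before it is completed fails the run):
1. the lid is swung upright (within about 0.4 rad of vertical) with its hooks still on the pins (angle between lid_center's own x axis and vertical above 2.74 rad and distance between lid_hinge and pins below 0.012 m), for 0.2 s.
2. the lid, still upright, is lifted off: its hooks more than 25 mm above the pins (angle between lid_center's own x axis and vertical above 2.64 rad and z of lid_hinge in the frame of pins above 0.025 m), for 0.1 s.
3. the lid is down in the front slot while the fingers still hold it (x of lid_hinge in the frame of slot between -0.015 and 0.015 m and y of lid_hinge in the frame of slot between -0.03 and 0.03 m and z of lid_hinge in the frame of slot below 0.016 m and angle between lid_center's own x axis and vertical above 2.79 rad and contact force between the fingers and lid above 0.5 N), for 0.05 s.
At the end, for the whole second after the job is handed in: The lid stands by itself, at rest, in the stand's front slot: hooks down on the slot floor (hinge point no more than 16 mm above it), within 15 mm of the slot's middle plane and 30 mm of its middle lengthwise, within 0.35 rad of vertical (x of lid_hinge in the frame of slot between -0.015 and 0.015 m and y of lid_hinge in the frame of slot between -0.03 and 0.03 m and z of lid_hinge in the frame of slot below 0.016 m and angle between lid_center's own x axis and vertical above 2.79 rad and linear speed of lid below 0.03 m/s and contact force between lid and stand above 0.5 N); the robot touches nothing.
It fails at once if the cube is shifted by more than 30 mm (distance of cube from where it was at the start of the episode above 0.03 m).
It fails at once if the case is shifted by more than 30 mm (distance of case from where it was at the start of the episode above 0.03 m).
It fails at once if the cup is shifted by more than 30 mm (distance of cup from where it was at the start of the episode above 0.03 m).
It fails at once if the headset is shifted by more than 30 mm (distance of headset from where it was at the start of the episode above 0.03 m).
It also fails if it takes over 64 s, if anything falls off the work surface, if the arm or the gripper's body presses on something with over 40 N, if the wrist force passes 120 N, or if a joint passes its speed limit or range.

## Working session

There is one attempt and no reset: what is moved stays moved. The work goes in short steps, Python scripts to look and compute and a tool call to move; the robot and the scene stay as the last step left them, time stands still between calls to the robot, and variables do not carry over. Pictures are saved under pics/ and viewed, at most 14 in all, crops included, and the job is handed in when it is done.

Besides the shell and the picture viewer there is one more tool, called by a JSON object that holds its "op" and its "data", one argument or row to a line. arm_command: Moves the arm, as the interface text tells. Shift numbers are shares of 25 cm and turn numbers shares of 180 degrees, none past 1 either way. Its arguments: {"type":"object","properties":{"commands":{"type":"array"},"claw":{"type":"number"},"grip_force":{"type":"number"}},"required":["commands"]}

```bash
mkdir -p pics
cat > h.py <<'E'
import numpy as np, cv2
from station import *
def ray(cam,uv):
    c=calibration(cam);K=np.array(c["camera_matrix"]);T=np.array(c["extrinsics"])
    d=T[:3,:3]@np.linalg.inv(K)@[uv[0],uv[1],1];return T[:3,3],d
def onz(cam,uv,z):
    o,d=ray(cam,uv);return o+d*(z-o[2])/d[2]
def tri(a,b):
    o1,d1=ray("side",a);o2,d2=ray("top",b)
    s=np.linalg.lstsq(np.c_[d1,-d2],o2-o1,rcond=None)[0]
    p,q=o1+s[0]*d1,o2+s[1]*d2;return (p+q)/2,np.linalg.norm(p-q)
def proj(cam,p):
    c=calibration(cam);K=np.array(c["camera_matrix"]);T=np.linalg.inv(np.array(c["extrinsics"]))
    v=K@(T[:3,:3]@np.array(p)+T[:3,3]);return v[:2]/v[2]
E
python3 - <<'E'
from h import *
np.set_printoptions(precision=3,suppress=True)
for c in("side","top"):
    cv2.imwrite(f"pics/{c}0.png",grab_frame(c)[:,:,::-1]); print(c,np.array(calibration(c)["extrinsics"]))
    for q in["box","pins","rail","lid_center","lid_edge","lid_hinge","stand","slot","cube","case","cup","headset"]:
        print(c,q,[(np.round(r["uv"],1).tolist(),round(r["score"],2)) for r in spot_point(q,c)][:4])
print(get_state())
E
```

```text
side [[-0.763 -0.398  0.509 -0.144]
 [-0.646  0.46  -0.609  0.9  ]
 [ 0.009 -0.794 -0.608  0.958]
 [ 0.     0.     0.     1.   ]]
side box [([360.5, 202.2], 0.82)]
side pins [([343.8, 166.6], 0.73)]
side rail [([339.4, 157.4], 0.64)]
side lid_center [([432.1, 230.9], 0.96), ([365.3, 181.4], 0.63)]
side lid_edge [([385.0, 189.4], 0.7)]
side lid_hinge [([409.7, 217.0], 0.79), ([342.0, 169.9], 0.71), ([365.7, 180.4], 0.18)]
side stand [([291.2, 259.5], 0.85)]
side slot [([293.8, 259.8], 0.76)]
side cube [([279.8, 201.4], 0.86), ([297.1, 258.7], 0.26)]
side case [([433.0, 179.2], 0.87), ([338.7, 156.2], 0.69)]
side cup [([381.1, 162.4], 0.59)]
side headset [([213.8, 325.5], 0.7)]
top [[ 0.021 -0.997  0.068  0.452]
 [-1.    -0.021 -0.003  0.023]
 [ 0.004 -0.068 -0.998  1.669]
 [ 0.     0.     0.     1.   ]]
top box [([387.1, 204.4], 0.29)]
top pins [([391.9, 169.9], 0.62)]
top rail [([391.6, 166.3], 0.52)]
top lid_center [([381.2, 283.6], 0.7), ([391.4, 202.6], 0.66)]
top lid_edge [([379.2, 308.4], 0.97), ([382.0, 227.6], 0.68)]
top lid_hinge [([387.1, 173.4], 0.79)]
top stand [([273.3, 204.8], 0.91), ([458.9, 181.9], 0.31)]
top slot [([278.1, 208.8], 0.84), ([273.1, 201.2], 0.18)]
top cube [([325.8, 145.8], 0.61)]
top case [([467.6, 241.9], 0.6)]
top cup [([456.8, 178.3], 0.63), ([272.4, 201.2], 0.44)]
top headset [([186.1, 208.8], 0.95)]
{'t': 1.3, 'q': array([-0.977,  0.359,  0.012,  0.   , -1.224, -0.288]), 'qd': array([-0.   , -0.   , -0.001,  0.001,  0.002, -0.001]), 'joint_efforts': array([  0.   , -58.239,  29.329,   7.003,   0.012,  -0.   ]), 'eef_pos': array([ 0.203, -0.644,  0.227]), 'ee_rot': array([ 3.142, -0.   , -2.836]), 'force': array([-0.646, -0.14 , -0.302]), 'moment': array([0.025, 0.026, 0.039]), 'gripper_force': 0.0, 'width': 0.08774861598626711}
```

View pics/side0.png

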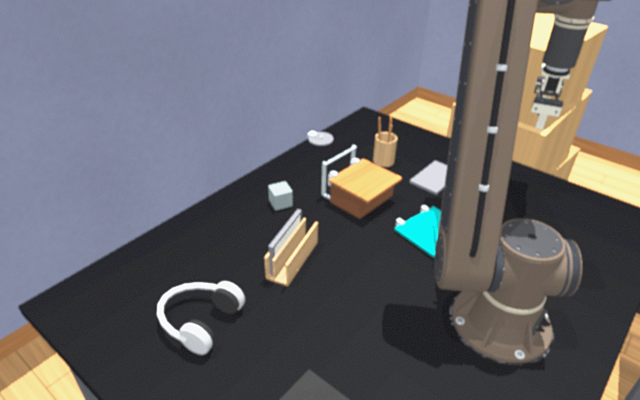

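View pics/top0.png

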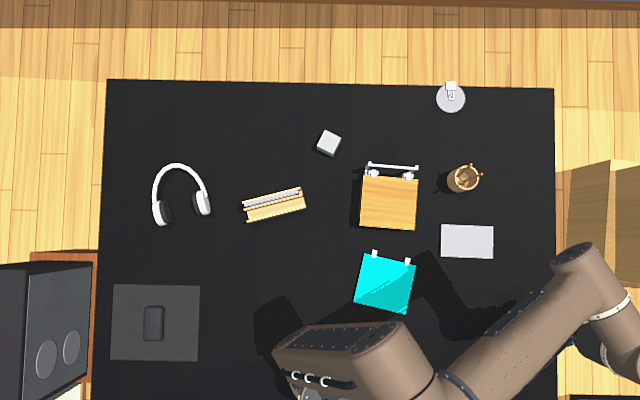

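Run:
```python
from h import *
np.set_printoptions(precision=4,suppress=True)
im=grab_frame("top"); cv2.imwrite("pics/crop1.png",cv2.resize(im[130:330,220:500],None,fx=2.8,fy=2.8,interpolation=cv2.INTER_CUBIC)[:,:,::-1])
def fit(q,cam,z,sel=0):
    for r in regions_of(q,cam)[:3]:
        m=r["region"].astype(np.uint8)
        cs=max(cv2.findContours(m,0,cv2.CHAIN_APPROX_NONE)[0],key=cv2.contourArea)[:,0]
        P=np.array([onz(cam,c,z)[:2] for c in cs]).astype(np.float32)
        print(q,cam,round(r["score"],2),np.array(r["rect"]),im[r["region"]].mean(0).round() if cam=="top" else "","rect",cv2.minAreaRect(P*1000),cv2.boxPoints(cv2.minAreaRect(P)).tolist())
fit("lid_center","top",.085); fit("stand","top",.078); fit("case","top",.012)
print("tri pins",tri([343.8,166.6],[391.9,169.9]),"rail",tri([339.4,157.4],[391.6,166.3]),"edge",tri([385,189.4],[382,227.6]),"cen",tri([365.3,181.4],[391.4,202.6]),"slot",tri([293.8,259.8],[278.1,208.8]))
for n,s,t in[("box",[360.5,202.2],[387.1,204.4]),("stand",[291.2,259.5],[273.3,204.8]),("cube",[279.8,201.4],[325.8,145.8]),("cup",[381.1,162.4],[456.8,178.3]),("case",[433,179.2],[467.6,241.9])]: print(n,onz("side",s,0),onz("top",t,0))
for n,t in [("lid_hinge",[387.1,173.4])]: print(n,onz("top",t,.08))
```

```text
lid_center top 0.92 [353.5 251.8 415.  313.6] [ 17. 220. 218.] rect ((305.6402587890625, -179.54754638671875), (169.2669677734375, 172.91104125976562), 78.51542663574219) [[0.20406480133533478, -0.24527287483215332], [0.3735138475894928, -0.2797001600265503], [0.40721559524536133, -0.11382222175598145], [0.23776653409004211, -0.07939493656158447]]
lid_center top 0.7 [361.4 171.  417.8 227.5] [246. 200. 113.] rect ((557.0453491210938, -187.19635009765625), (171.96734619140625, 176.4439239501953), 86.35893249511719) [[0.46354106068611145, -0.26740384101867676], [0.6396288275718689, -0.2786090672016144], [0.6505497694015503, -0.10698884725570679], [0.47446197271347046, -0.09578362107276917]]
stand top 0.23 [357.9 162.3 416.5 217.2] [195. 197. 198.] rect ((665.3038330078125, -139.02133178710938), (36.7161979675293, 72.11078643798828), 27.8491153717041) [[0.6322287917137146, -0.11571775376796722], [0.6659149527549744, -0.17947670817375183], [0.6983787417411804, -0.162324920296669], [0.6646925806999207, -0.0985659658908844]]
case top 0.71 [440.6 223.8 490.5 255.7] [219. 219. 223.] rect ((4
[... 598 characters left out ...]
304]]
tri pins (array([ 0.6473, -0.2002,  0.0802]), np.float64(0.007817792839534297)) rail (array([ 0.6569, -0.1923,  0.1152]), np.float64(0.0007972049443392614)) edge (array([ 0.4659, -0.1698,  0.0896]), np.float64(0.006558072202437804)) cen (array([ 0.5504, -0.1983,  0.0655]), np.float64(0.004822378586209069)) slot (array([ 0.5281,  0.1665, -0.0016]), np.float64(0.010451902380163584))
box [ 0.5464 -0.1701 -0.    ] [ 0.5461 -0.1947  0.    ]
stand [0.5378 0.1745 0.    ] [0.5368 0.1792 0.    ]
cube [ 0.7475 -0.0016 -0.    ] [0.7361 0.0109 0.    ]
cup [ 0.6302 -0.4144  0.    ] [ 0.6373 -0.4238  0.    ]
case [ 0.4332 -0.4427  0.    ] [ 0.4288 -0.4598  0.    ]
lid_hinge [ 0.6391 -0.183   0.08  ]
```

View pics/crop1.png

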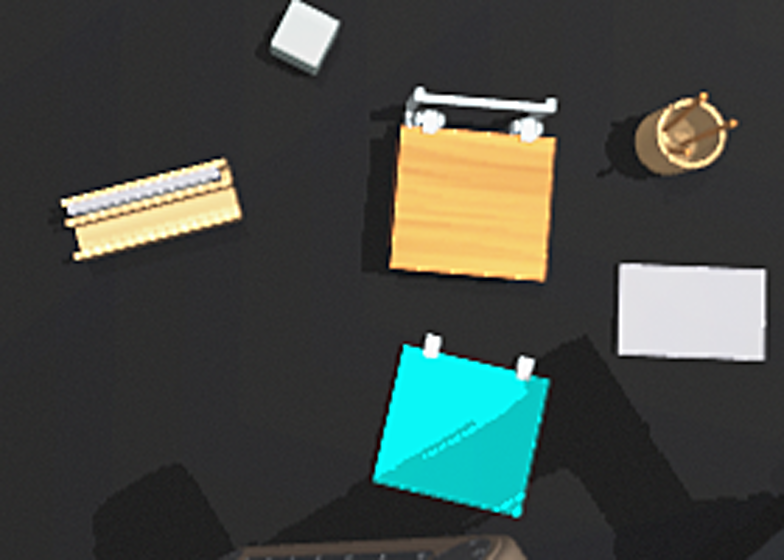

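Wood lid at top (389,200), the cyan look-alike at (384,283); the wooden one is the target, hinged under the steel rail at the back. The crop also shows the stand yawed opposite to the box; now fit both precisely.

```bash
cat > fit.py <<'E'
from h import *
from scipy.optimize import minimize
S=4
def woodmask(cam,roi):
    im=grab_frame(cam);x0,y0,x1,y1=roi
    c=cv2.resize(im[y0:y1,x0:x1],None,fx=S,fy=S,interpolation=cv2.INTER_CUBIC).astype(int)
    m=((c[...,0]-c[...,2]>35)&(c[...,0]>110)).astype(np.uint8)
    cs=cv2.findContours(m,0,cv2.CHAIN_APPROX_NONE)[0]
    P=np.concatenate([k for k in cs if cv2.contourArea(k)>150])
    o=np.zeros_like(m);cv2.fillConvexPoly(o,cv2.convexHull(P),1);return o
def corners(p,bx):
    c,s=np.cos(p[2]),np.sin(p[2])
    return [[p[0]+c*x-s*y,p[1]+s*x+c*y,z] for x in bx[0] for y in bx[1] for z in bx[2]]
def fit(p0,bx,rois):
    M={k:woodmask(k,r) for k,r in rois.items()}
    def cost(p):
        t=0
        for k,m in M.items():
            q=np.array([(proj(k,c)-rois[k][:2]+.5)*S-.5 for c in corners(p,bx)])
            o=np.zeros_like(m);cv2.fillConvexPoly(o,cv2.convexHull((q*16).round().astype(np.int32)),1,shift=4)
            t+=1-(o&m).sum()/(o|m).sum()
        return t
    return minimize(cost,p0,method="Nelder-Mead",options=dict(initial_simplex=[p0]+[list(np.array(p0)+d) for d in np.diag([.01,.01,.06])],xatol=2e-4,fatol=1e-5))
E
python3 - <<'E'
from fit import *
lid=([-.0875,.0715],[-.086,.086],[.075,.085])
for roi in ({"top":[350,165,425,235]},{"side":[322,155,410,206]}):
    r=fit([.55,-.19,-.08],lid,roi); print("box",roi.keys(),r.x,r.fun)
st=([-.042,.022],[-.095,.095],[0,.078])
for roi in ({"top":[235,180,312,230]},{"side":[258,205,325,290]}):
    r=fit([.54,.18,.23],st,roi); print("stand",roi.keys(),r.x,r.fun)
E
```

```text
box dict_keys(['top']) [ 0.55697383 -0.18834883 -0.0553177 ] 0.03765088894996094
box dict_keys(['side']) [ 0.54293306 -0.16937939  0.04143742] 0.37474780344939795
stand dict_keys(['top']) [0.54720275 0.17532431 0.2847129 ] 0.06742590914973468
stand dict_keys(['side']) [0.5433241  0.17623119 0.24158424] 0.0675148890092041
```

Run:
```python
from fit import *
import fit as F
im=grab_frame("side")
print(im[180,365],im[192,352],im[188,390],im[205,362], im[200,385])
st=([-.042,.022],[-.095,.095],[0,.078])
T={"top":[235,180,312,230],"side":[258,205,325,290]}
r=fit([.545,.176,.25],st,T); print("stand",r.x,r.fun)
# lid top corners by line fit
t=grab_frame("top")[165:235,350:425].astype(int); m=((t[...,0]-t[...,2]>35)&(t[...,0]>150))
g=(t[...,0]*1.0)
def edge(axis,rng,rev):
    P=[]
    for k in rng:
        v=(t[:,k,0]-t[:,k,2]) if axis=="col" else (t[k,:,0]-t[k,:,2])
        v=v.astype(float); i=np.where(v>60)[0]; i=i[-1] if rev else i[0]; j=i+1 if rev else i-1
        f=(v[i]-60)/max(v[i]-v[j],1); e=i+f*(1 if rev else -1)
        P.append([350+k,165+e] if axis=="col" else [350+e,165+k])
    W=np.array([onz("top",p,.085)[:2] for p in P],np.float32)
    vx,vy,x,y=cv2.fitLine(W,cv2.DIST_HUBER,0,.01,.01).ravel(); return vx,vy,x,y,np.degrees(np.arctan2(vy,vx))
print("front",edge("col",range(16,60),1)); print("back",edge("col",range(28,52),0)); print("left",edge("row",range(14,54),0)); print("right",edge("row",range(14,54),1))
```

```text
[247 221 135] [246 183 111] [125  86  61] [105  73  52] [82 59 45]
stand [0.54410478 0.17602049 0.26064114] 0.1466198032564976
front (np.float32(0.060167506), np.float32(0.9981883), np.float32(0.46802992), np.float32(-0.18015568), np.float32(86.55057))
back (np.float32(0.057810083), np.float32(0.9983276), np.float32(0.63000715), np.float32(-0.18749434), np.float32(86.685875))
left (np.float32(0.9979029), np.float32(-0.064728566), np.float32(0.55486417), np.float32(-0.10057266), np.float32(-3.711268))
right (np.float32(0.9979798), np.float32(-0.06353133), np.float32(0.5574167), np.float32(-0.27568945), np.float32(-3.6425302))
```

```bash
cat > go.py <<'E'
import sys; from h import *
from scipy.spatial.transform import Rotation as Ro
s=get_state(); p=np.array(s["eef_pos"]); R=Ro.from_euler("xyz",s["ee_rot"])
a=[float(v) for v in sys.argv[1:]]
if len(a)>=3:
    d=R.inv().apply(np.array(a[:3])-p)/.25
    tw=0
    if len(a)>3: tw=-((np.radians(a[3])-s["ee_rot"][2]+np.pi)%(2*np.pi)-np.pi)/np.pi
    print("cmd",d.round(4),"twist",round(tw,4))
print("t",s["t"],"p",p.round(4),"yaw",round(np.degrees(s["ee_rot"][2]),2),"rp",np.round(s["ee_rot"][:2],3),"F",np.round(s["force"],2),"w",round(s["width"],4),"gf",round(s["gripper_force"],2),"q",np.round(s["q"],2))
E
python3 go.py 0.31 -0.41 0.227 -126
```

```text
cmd [-0.6888  0.7628 -0.0016] twist -0.2027
t 1.9 p [ 0.2032 -0.6437  0.2266] yaw -162.48 rp [-3.142  0.   ] F [-0.94 -0.27  0.82] w 0.0878 gf 0.0 q [-0.98  0.36  0.01  0.   -1.22 -0.29]
```

{"op": "arm_command", "data": {
  "commands": [
    {"tx": -0.07,"ty": 0.08,"tz": 0,"twist": -0.025},
    {"tx": -0.17,"ty": 0.19,"tz": 0,"twist": -0.05},
    {"tx": -0.28,"ty": 0.31,"tz": 0,"twist": -0.08},
    {"tx": -0.39,"ty": 0.43,"tz": 0,"twist": -0.115},
    {"tx": -0.49,"ty": 0.55,"tz": 0,"twist": -0.15},
    {"tx": -0.59,"ty": 0.66,"tz": 0,"twist": -0.18},
    {"tx": -0.66,"ty": 0.73,"tz": 0,"twist": -0.2},
    {"tx": -0.69,"ty": 0.76,"tz": 0,"twist": -0.203}
  ],
  "claw": 0,
  "grip_force": 20
}}

```text
t: 2.57
eef_pos: [0.3115, -0.4081, 0.2272]
ee_rot: [-3.14, 0.0, -2.192]
force: [-0.3, 0.4, 0.3]
width: 0.0398
gripper_force: 0.0
```

```bash
python3 go.py 0.42 -0.18 0.15 -93.55
```

```text
cmd [-0.9945  0.1788  0.3091] twist -0.1781
t 2.5667 p [ 0.3115 -0.4081  0.2272] yaw -125.6 rp [-3.14  0.  ] F [-0.26  0.38  0.32] w 0.0398 gf 0.0 q [-0.54  0.09 -0.34 -0.   -1.14 -0.08]
```

{"op": "arm_command", "data": {
  "commands": [
    {"tx": -0.1,"ty": 0.02,"tz": 0.03,"twist": -0.02},
    {"tx": -0.25,"ty": 0.04,"tz": 0.08,"twist": -0.045},
    {"tx": -0.4,"ty": 0.07,"tz": 0.13,"twist": -0.07},
    {"tx": -0.55,"ty": 0.1,"tz": 0.18,"twist": -0.1},
    {"tx": -0.7,"ty": 0.13,"tz": 0.22,"twist": -0.13},
    {"tx": -0.84,"ty": 0.15,"tz": 0.26,"twist": -0.155},
    {"tx": -0.94,"ty": 0.17,"tz": 0.29,"twist": -0.17},
    {"tx": -0.99,"ty": 0.18,"tz": 0.31,"twist": -0.178}
  ]
}}

```text
t: 3.23
eef_pos: [0.4204, -0.1817, 0.1486]
ee_rot: [-3.141, 0.0, -1.635]
force: [-0.4, 0.3, 0.2]
width: 0.0003
gripper_force: 0.0
```

```bash
python3 go.py 0.425 -0.18 0.057 -93.55
python3 - <<'E'
from h import *
a=grab_frame("top")[140:340,260:500];b=grab_frame("side")[100:300,260:500]
cv2.imwrite("pics/c2.png",cv2.resize(np.vstack([a,b]),None,fx=1.5*1.6/1.6,fy=1.5)[:,:,::-1])
E
```

```text
cmd [-0.0079 -0.0179  0.3664] twist -0.0008
t 3.2333 p [ 0.4204 -0.1817  0.1486] yaw -93.69 rp [-3.141  0.   ] F [-0.44  0.32  0.17] w 0.0003 gf 0.0 q [ 0.02  0.07 -0.56 -0.   -0.94 -0.09]
```

View pics/c2.png

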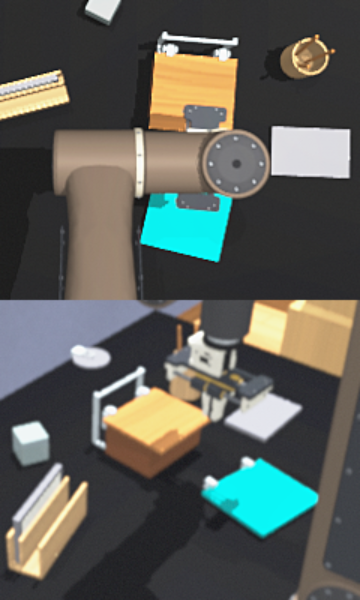

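{"op": "arm_command", "data": {
  "commands": [
    {"tz": 0.04},
    {"tz": 0.1},
    {"tz": 0.17},
    {"tz": 0.24},
    {"tz": 0.3},
    {"ty": -0.01,"tz": 0.345},
    {"ty": -0.025,"tz": 0.36},
    {"ty": -0.04,"tz": 0.366}
  ]
}}

```text
invalid input
```

```bash
python3 go.py 0.445 -0.18 0.057 -93.55
```

```text
cmd [-0.016  -0.0998  0.3657] twist -0.0011
t 3.3333 p [ 0.4199 -0.1824  0.1485] yaw -93.75 rp [ 3.141 -0.   ] F [-0.09 -0.66 -0.68] w 0.0005 gf 0.0 q [ 0.02  0.07 -0.56 -0.   -0.94 -0.09]
```

All four numbers are needed in each row.

{"op": "arm_command", "data": {
  "commands": [
    {"tx": 0,"ty": 0,"tz": 0.04,"twist": 0},
    {"tx": 0,"ty": 0,"tz": 0.1,"twist": 0},
    {"tx": 0,"ty": 0,"tz": 0.17,"twist": 0},
    {"tx": 0,"ty": 0,"tz": 0.24,"twist": 0},
    {"tx": -0.005,"ty": -0.01,"tz": 0.3,"twist": 0},
    {"tx": -0.01,"ty": -0.025,"tz": 0.345,"twist": 0},
    {"tx": -0.01,"ty": -0.04,"tz": 0.36,"twist": 0},
    {"tx": -0.01,"ty": -0.055,"tz": 0.366,"twist": 0}
  ]
}}

```text
t: 4.0
eef_pos: [0.4331, -0.1829, 0.0572]
ee_rot: [3.14, -0.0, -1.64]
force: [0.9, 0.7, 0.3]
width: 0.0005
gripper_force: 0.0
```

{"op": "arm_command", "data": {
  "commands": [
    {"tx": 0,"ty": -0.01,"tz": 0,"twist": 0},
    {"tx": 0,"ty": -0.02,"tz": 0,"twist": 0},
    {"tx": 0,"ty": -0.03,"tz": 0,"twist": 0},
    {"tx": 0,"ty": -0.04,"tz": 0,"twist": 0},
    {"tx": 0,"ty": -0.05,"tz": 0,"twist": 0},
    {"tx": 0,"ty": -0.06,"tz": 0,"twist": 0},
    {"tx": 0,"ty": -0.06,"tz": 0,"twist": 0},
    {"tx": 0,"ty": -0.06,"tz": 0,"twist": 0}
  ]
}}

```text
t: 4.67
eef_pos: [0.4482, -0.1832, 0.0576]
ee_rot: [-3.142, 0.0, -1.639]
force: [-0.3, 0.5, -0.5]
width: 0.0006
gripper_force: 0.0
```

```bash
python3 go.py 0.455 -0.183 0.057 -93.55
```

```text
cmd [-0.0025 -0.0269  0.0024] twist -0.0019
t 4.6667 p [ 0.4482 -0.1832  0.0576] yaw -93.89 rp [-3.142  0.   ] F [-0.32  0.48 -0.46] w 0.0006 gf 0.0 q [ 0.02  0.23 -0.62 -0.   -0.72 -0.09]
```

{"op": "arm_command", "data": {
  "commands": [
    {"tx": 0,"ty": -0.005,"tz": 0,"twist": 0},
    {"tx": 0,"ty": -0.01,"tz": 0,"twist": 0},
    {"tx": 0,"ty": -0.015,"tz": 0,"twist": 0},
    {"tx": 0,"ty": -0.02,"tz": 0,"twist": 0},
    {"tx": 0,"ty": -0.025,"tz": 0,"twist": 0},
    {"tx": 0,"ty": -0.03,"tz": 0,"twist": 0},
    {"tx": 0,"ty": -0.03,"tz": 0,"twist": 0},
    {"tx": 0,"ty": -0.03,"tz": 0,"twist": 0}
  ]
}}

```text
t: 5.33
eef_pos: [0.453, -0.1837, 0.0573]
ee_rot: [3.137, 0.0, -1.639]
force: [-8.8, 3.2, 9.4]
width: 0.0006
gripper_force: 5.7
```

{"op": "arm_command", "data": {
  "commands": [
    {"tx": 0,"ty": 0.04,"tz": 0,"twist": 0},
    {"tx": 0,"ty": 0.1,"tz": 0,"twist": 0},
    {"tx": 0,"ty": 0.12,"tz": 0,"twist": -0.03},
    {"tx": 0,"ty": 0.12,"tz": 0,"twist": -0.07},
    {"tx": 0,"ty": 0.12,"tz": 0,"twist": -0.11},
    {"tx": 0,"ty": 0.12,"tz": 0,"twist": -0.15},
    {"tx": 0,"ty": 0.12,"tz": 0,"twist": -0.19},
    {"tx": 0,"ty": 0.12,"tz": 0,"twist": -0.23}
  ]
}}

```text
t: 6.0
eef_pos: [0.4259, -0.1816, 0.0577]
ee_rot: [-3.141, -0.001, -0.913]
force: [0.3, 0.1, -0.9]
width: 0.0005
gripper_force: 0.0
```

{"op": "arm_command", "data": {
  "commands": [
    {"tx": 0,"ty": 0,"tz": 0,"twist": -0.04},
    {"tx": 0,"ty": 0,"tz": 0,"twist": -0.08},
    {"tx": 0,"ty": 0,"tz": 0,"twist": -0.12},
    {"tx": 0,"ty": 0,"tz": 0,"twist": -0.16},
    {"tx": 0,"ty": 0,"tz": 0,"twist": -0.2},
    {"tx": 0,"ty": 0,"tz": 0,"twist": -0.24},
    {"tx": 0,"ty": 0,"tz": 0,"twist": -0.272},
    {"tx": 0,"ty": 0,"tz": 0,"twist": -0.272}
  ]
}}

```text
t: 6.67
eef_pos: [0.4259, -0.1817, 0.0576]
ee_rot: [-3.142, -0.001, -0.06]
force: [-0.5, -0.1, -0.5]
width: 0.0008
gripper_force: 0.0
```

```bash
python3 go.py 0.455 -0.184 0.057 -3.55
```

```text
cmd [0.1169 0.0023 0.0025] twist 0.0005
t 6.6667 p [ 0.4259 -0.1817  0.0576] yaw -3.46 rp [-3.142e+00 -1.000e-03] F [-0.52 -0.12 -0.46] w 0.0008 gf 0.0 q [ 0.02  0.2  -0.66  0.   -0.71  1.49]
```

{"op": "arm_command", "data": {
  "commands": [
    {"tx": 0.03,"ty": 0,"tz": 0,"twist": 0},
    {"tx": 0.07,"ty": 0,"tz": 0,"twist": 0},
    {"tx": 0.1,"ty": 0,"tz": 0,"twist": 0},
    {"tx": 0.11,"ty": 0,"tz": 0,"twist": 0},
    {"tx": 0.12,"ty": 0,"tz": 0,"twist": 0},
    {"tx": 0.13,"ty": 0,"tz": 0,"twist": 0},
    {"tx": 0.137,"ty": 0,"tz": 0,"twist": 0},
    {"tx": 0.137,"ty": 0,"tz": 0,"twist": 0}
  ]
}}

```text
t: 7.33
eef_pos: [0.4593, -0.1839, 0.0572]
ee_rot: [-3.142, 0.002, -0.066]
force: [-1.0, 0.0, -1.4]
width: 0.0005
gripper_force: 0.6
```

{"op": "arm_command", "data": {
  "commands": [
    {"tx": 0.004,"ty": 0,"tz": 0,"twist": 0},
    {"tx": 0.008,"ty": 0,"tz": 0,"twist": 0},
    {"tx": 0.012,"ty": 0,"tz": 0,"twist": 0},
    {"tx": 0.016,"ty": 0,"tz": 0,"twist": 0},
    {"tx": 0.016,"ty": 0,"tz": 0,"twist": 0},
    {"tx": 0.016,"ty": 0,"tz": 0,"twist": 0},
    {"tx": 0.016,"ty": 0,"tz": 0,"twist": 0},
    {"tx": 0.016,"ty": 0,"tz": 0,"twist": 0}
  ]
}}

```text
t: 8.0
eef_pos: [0.4593, -0.184, 0.0569]
ee_rot: [-3.141, 0.008, -0.066]
force: [-12.7, 3.4, 8.2]
width: 0.0006
gripper_force: 6.3
```

{"op": "arm_command", "data": {
  "commands": [
    {"tx": 0.001,"ty": 0,"tz": -0.03,"twist": 0},
    {"tx": 0.003,"ty": 0,"tz": -0.059,"twist": 0},
    {"tx": 0.006,"ty": 0,"tz": -0.088,"twist": 0},
    {"tx": 0.01,"ty": 0,"tz": -0.118,"twist": 0},
    {"tx": 0.015,"ty": 0,"tz": -0.147,"twist": 0},
    {"tx": 0.021,"ty": 0,"tz": -0.176,"twist": 0},
    {"tx": 0.028,"ty": 0,"tz": -0.204,"twist": 0},
    {"tx": 0.036,"ty": 0,"tz": -0.232,"twist": 0}
  ]
}}

```text
t: 8.67
eef_pos: [0.4681, -0.1846, 0.1144]
ee_rot: [-3.141, 0.009, -0.067]
force: [-9.9, 1.5, 1.8]
width: 0.0007
gripper_force: 5.2
```

```bash
python3 go.py
python3 - <<'E'
from h import *
b=grab_frame("side")[100:260,250:480]
cv2.imwrite("pics/c3.png",cv2.resize(b,None,fx=2.5,fy=2.5,interpolation=cv2.INTER_CUBIC)[:,:,::-1])
E
```

```text
t 8.6667 p [ 0.4681 -0.1846  0.1144] yaw -3.81 rp [-3.141  0.009] F [-9.94  1.47  1.82] w 0.0007 gf 5.2 q [ 0.01  0.19 -0.51 -0.   -0.88  1.49]
```

View pics/c3.png

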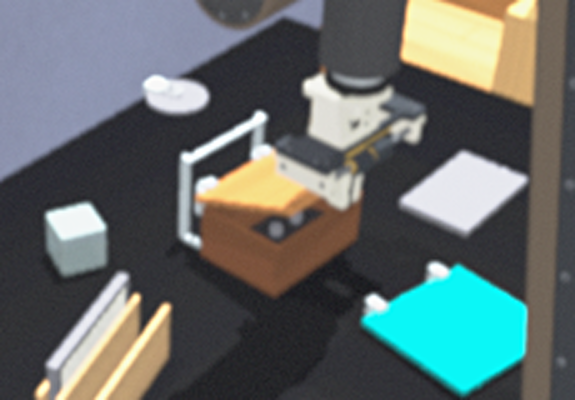

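The lid front edge is up about 20°, gamepad visible at crop (285,225). Continue along the arc.

{"op": "arm_command", "data": {
  "commands": [
    {"tx": 0.016,"ty": 0,"tz": -0.041,"twist": 0},
    {"tx": 0.034,"ty": 0,"tz": -0.081,"twist": 0},
    {"tx": 0.055,"ty": 0,"tz": -0.12,"twist": 0},
    {"tx": 0.078,"ty": 0,"tz": -0.157,"twist": 0},
    {"tx": 0.103,"ty": 0,"tz": -0.193,"twist": 0},
    {"tx": 0.131,"ty": 0,"tz": -0.227,"twist": 0},
    {"tx": 0.161,"ty": 0,"tz": -0.258,"twist": 0},
    {"tx": 0.193,"ty": 0,"tz": -0.287,"twist": 0}
  ]
}}

```text
t: 9.38
eef_pos: [0.5196, -0.1881, 0.1881]
ee_rot: [3.141, 0.002, -0.065]
force: [-2.9, -0.6, 3.5]
width: 0.0007
gripper_force: 1.9
```

{"op": "arm_command", "data": {
  "commands": [
    {"tx": 0.033,"ty": 0,"tz": -0.026,"twist": 0},
    {"tx": 0.067,"ty": 0,"tz": -0.05,"twist": 0},
    {"tx": 0.101,"ty": 0,"tz": -0.073,"twist": 0},
    {"tx": 0.137,"ty": 0,"tz": -0.093,"twist": 0},
    {"tx": 0.174,"ty": 0,"tz": -0.111,"twist": 0},
    {"tx": 0.212,"ty": 0,"tz": -0.127,"twist": 0},
    {"tx": 0.251,"ty": 0,"tz": -0.14,"twist": 0},
    {"tx": 0.291,"ty": 0,"tz": -0.15,"twist": 0}
  ]
}}

```text
t: 10.05
eef_pos: [0.5942, -0.1927, 0.2252]
ee_rot: [-3.142, -0.001, -0.065]
force: [-0.9, -0.0, 0.0]
width: 0.0006
gripper_force: 0.1
```

{"op": "arm_command", "data": {
  "commands": [
    {"tx": 0.035,"ty": 0,"tz": -0.008,"twist": 0},
    {"tx": 0.068,"ty": 0,"tz": -0.012,"twist": 0},
    {"tx": 0.098,"ty": 0,"tz": -0.015,"twist": 0},
    {"tx": 0.125,"ty": 0,"tz": -0.016,"twist": 0},
    {"tx": 0.15,"ty": 0,"tz": -0.016,"twist": 0},
    {"tx": 0.17,"ty": 0,"tz": -0.016,"twist": 0},
    {"tx": 0.19,"ty": 0,"tz": -0.016,"twist": 0},
    {"tx": 0.21,"ty": 0,"tz": -0.016,"twist": 0}
  ]
}}

```text
t: 10.72
eef_pos: [0.6464, -0.196, 0.2287]
ee_rot: [-3.142, 0.0, -0.065]
force: [-0.2, -0.3, 0.1]
width: 0.0004
gripper_force: 0.0
```

```bash
python3 go.py
python3 - <<'E'
from h import *
b=grab_frame("side")[60:260,250:480]
cv2.imwrite("pics/c4.png",cv2.resize(b,None,fx=2.5,fy=2.5,interpolation=cv2.INTER_CUBIC)[:,:,::-1])
E
```

```text
t 10.7167 p [ 0.6464 -0.196   0.2287] yaw -3.73 rp [-3.142  0.   ] F [-0.21 -0.3   0.07] w 0.0004 gf 0.0 q [-0.01  0.36  0.02 -0.   -1.23  1.51]
```

View pics/c4.png

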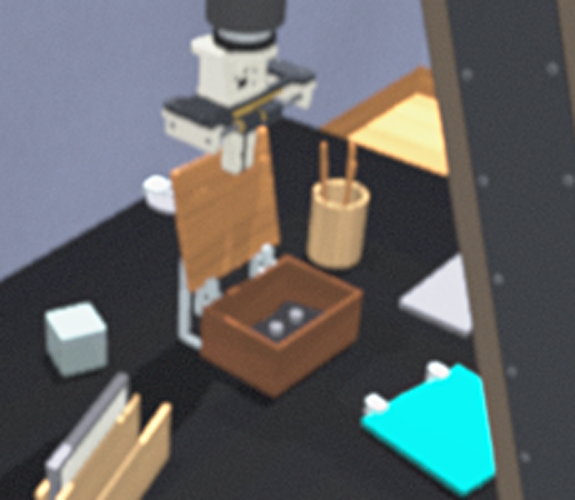

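Lid leans upright on the rail (crop (225,210)), hooks on the pins. Now rise, twist back and open.

{"op": "arm_command", "data": {
  "commands": [
    {"tx": -0.04,"ty": 0,"tz": -0.02,"twist": 0},
    {"tx": -0.08,"ty": 0,"tz": -0.08,"twist": 0},
    {"tx": -0.08,"ty": 0,"tz": -0.2,"twist": 0.02},
    {"tx": -0.08,"ty": 0,"tz": -0.29,"twist": 0.06},
    {"tx": -0.08,"ty": 0,"tz": -0.3,"twist": 0.1},
    {"tx": -0.08,"ty": 0,"tz": -0.3,"twist": 0.14},
    {"tx": -0.08,"ty": 0,"tz": -0.3,"twist": 0.18},
    {"tx": -0.08,"ty": 0,"tz": -0.3,"twist": 0.22}
  ],
  "claw": 0.6
}}

```text
t: 11.43
eef_pos: [0.6251, -0.1948, 0.3062]
ee_rot: [-3.14, -0.002, -0.759]
force: [-0.1, 0.6, -0.6]
width: 0.0479
gripper_force: 0.0
```

{"op": "arm_command", "data": {
  "commands": [
    {"tx": 0,"ty": 0,"tz": 0,"twist": 0.04},
    {"tx": 0,"ty": 0,"tz": 0,"twist": 0.08},
    {"tx": 0,"ty": 0,"tz": 0,"twist": 0.12},
    {"tx": 0,"ty": 0,"tz": 0,"twist": 0.16},
    {"tx": 0,"ty": 0,"tz": 0,"twist": 0.2},
    {"tx": 0,"ty": 0,"tz": 0,"twist": 0.24},
    {"tx": 0,"ty": 0,"tz": 0,"twist": 0.279},
    {"tx": 0,"ty": 0,"tz": 0,"twist": 0.279}
  ]
}}

```text
t: 12.1
eef_pos: [0.6251, -0.1948, 0.3058]
ee_rot: [-3.14, -0.0, -1.635]
force: [0.5, 0.1, 0.1]
width: 0.0523
gripper_force: 0.0
```

```bash
python3 go.py .667 -.1965 .3 -93.6
python3 - <<'E'
from h import *
a=spot_point("lid_edge","side");b=spot_point("lid_edge","top");print(a[:2],b[:2])
print(proj("side",[.671,-.196,.2456]),proj("top",[.671,-.196,.2456]),proj("side",[.6375,-.194,.2456]))
for p in a[:2]:
  for q in b[:2]: print(tri(p["uv"],q["uv"]))
cv2.imwrite("pics/c5.png",cv2.resize(np.hstack([grab_frame("side")[60:240,270:450],grab_frame("top")[100:280,300:480]]),None,fx=2.2,fy=2.2,interpolation=cv2.INTER_CUBIC)[:,:,::-1])
E
```

```text
cmd [-0.0042 -0.1675  0.0237] twist -0.0005
t 12.1 p [ 0.6251 -0.1948  0.3058] yaw -93.7 rp [-3.14 -0.  ] F [0.51 0.09 0.05] w 0.0523 gf 0.0 q [-0.    0.29  0.09  0.   -1.37 -0.06]
[{'uv': [336.1, 118.3], 'score': 0.97}, {'uv': [454.2, 245.5], 'score': 0.97}] [{'uv': [381.9, 308.0], 'score': 0.84}, {'uv': [385.2, 230.6], 'score': 0.81}]
[338.19212379 119.57628438] [399.50881708 155.55873661] [346.41526662 123.19058801]
(array([ 0.38053978, -0.02988862,  0.44292324]), np.float64(0.28468398019799557))
(array([ 0.5149105 , -0.09868349,  0.34587438]), np.float64(0.1466006662357705))
(array([ 0.2131147 , -0.17996254,  0.00165427]), np.float64(0.007775117518052634))
(array([ 0.35551576, -0.2410139 , -0.09392617]), np.float64(0.2241884040657137))
```

View pics/c5.png

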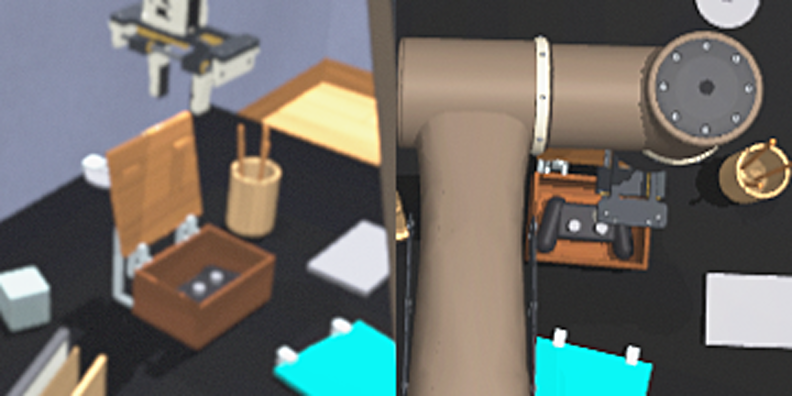

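{"op": "arm_command", "data": {
  "commands": [
    {"tx": -0.004,"ty": -0.06,"tz": 0,"twist": 0},
    {"tx": -0.004,"ty": -0.13,"tz": 0,"twist": 0},
    {"tx": -0.004,"ty": -0.175,"tz": 0.02,"twist": 0},
    {"tx": -0.004,"ty": -0.18,"tz": 0.08,"twist": 0},
    {"tx": -0.004,"ty": -0.18,"tz": 0.15,"twist": 0},
    {"tx": -0.004,"ty": -0.18,"tz": 0.2,"twist": 0},
    {"tx": -0.004,"ty": -0.18,"tz": 0.24,"twist": 0},
    {"tx": -0.004,"ty": -0.18,"tz": 0.26,"twist": 0}
  ]
}}

```text
t: 12.97
eef_pos: [0.6704, -0.1963, 0.2367]
ee_rot: [3.139, 0.0, -1.628]
force: [-0.6, 0.2, 0.2]
width: 0.0525
gripper_force: 0.0
```

```bash
python3 go.py .668 -.1965 .212 -93.6
python3 - <<'E'
from h import *
cv2.imwrite("pics/c6.png",cv2.resize(grab_frame("side")[60:210,280:430],None,fx=3.6,fy=3.6,interpolation=cv2.INTER_CUBIC)[:,:,::-1])
E
```

```text
cmd [0.0015 0.0092 0.099 ] twist 0.0017
t 12.9667 p [ 0.6704 -0.1963  0.2367] yaw -93.3 rp [3.139 0.   ] F [-0.64  0.21  0.16] w 0.0525 gf 0.0 q [-0.01  0.39  0.09 -0.   -1.27 -0.05]
```

View pics/c6.png

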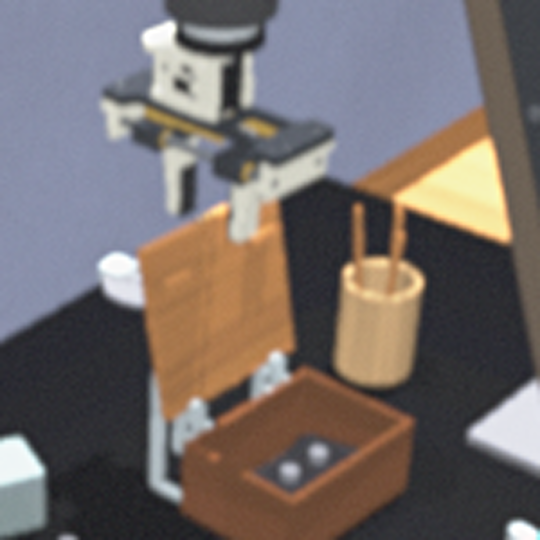

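{"op": "arm_command", "data": {
  "commands": [
    {"tx": 0.0,"ty": 0.005,"tz": 0.02,"twist": 0},
    {"tx": 0.0,"ty": 0.009,"tz": 0.05,"twist": 0},
    {"tx": 0.0,"ty": 0.009,"tz": 0.08,"twist": 0},
    {"tx": 0.0,"ty": 0.009,"tz": 0.1,"twist": 0},
    {"tx": 0.0,"ty": 0.009,"tz": 0.1,"twist": 0},
    {"tx": 0.0,"ty": 0.009,"tz": 0.1,"twist": 0},
    {"tx": 0.0,"ty": 0.009,"tz": 0.1,"twist": 0},
    {"tx": 0.0,"ty": 0.009,"tz": 0.1,"twist": 0}
  ]
}}

```text
t: 13.68
eef_pos: [0.6691, -0.1963, 0.2143]
ee_rot: [-3.141, -0.0, -1.629]
force: [0.3, 0.2, 0.0]
width: 0.0526
gripper_force: 0.0
```

{"op": "arm_command", "data": {
  "commands": [
    {"tx": 0,"ty": 0,"tz": 0,"twist": 0},
    {"tx": 0,"ty": 0,"tz": 0,"twist": 0},
    {"tx": 0,"ty": 0,"tz": 0,"twist": 0},
    {"tx": 0,"ty": 0,"tz": 0,"twist": 0},
    {"tx": 0,"ty": 0,"tz": 0,"twist": 0},
    {"tx": 0,"ty": 0,"tz": 0,"twist": 0},
    {"tx": 0,"ty": 0,"tz": 0,"twist": 0},
    {"tx": 0,"ty": 0,"tz": 0,"twist": 0}
  ],
  "claw": 0.26,
  "grip_force": 10
}}

```text
t: 14.35
eef_pos: [0.6688, -0.1963, 0.2138]
ee_rot: [3.142, 0.0, -1.629]
force: [-0.3, 0.4, -0.2]
width: 0.0228
gripper_force: 0.0
```

```bash
python3 go.py .6375 -.194 .211 -93.6
```

```text
cmd [-0.0017  0.1253  0.0113] twist 0.0013
t 14.35 p [ 0.6688 -0.1963  0.2138] yaw -93.36 rp [3.142 0.   ] F [-0.32  0.38 -0.21] w 0.0228 gf 0.0 q [-0.01  0.4   0.05 -0.   -1.22 -0.05]
```

{"op": "arm_command", "data": {
  "commands": [
    {"tx": 0,"ty": 0.015,"tz": 0,"twist": 0},
    {"tx": 0,"ty": 0.035,"tz": 0,"twist": 0},
    {"tx": 0,"ty": 0.055,"tz": 0,"twist": 0},
    {"tx": 0,"ty": 0.075,"tz": 0,"twist": 0},
    {"tx": 0,"ty": 0.095,"tz": 0,"twist": 0},
    {"tx": 0,"ty": 0.11,"tz": 0,"twist": 0},
    {"tx": 0,"ty": 0.12,"tz": 0,"twist": 0},
    {"tx": 0,"ty": 0.125,"tz": 0,"twist": 0}
  ]
}}

```text
t: 15.02
eef_pos: [0.6371, -0.1944, 0.214]
ee_rot: [-3.141, 0.0, -1.629]
force: [0.9, -0.3, -0.5]
width: 0.0225
gripper_force: 0.2
```

{"op": "arm_command", "data": {
  "commands": [
    {"tx": 0,"ty": 0,"tz": 0,"twist": 0},
    {"tx": 0,"ty": 0,"tz": 0,"twist": 0},
    {"tx": 0,"ty": 0,"tz": 0,"twist": 0},
    {"tx": 0,"ty": 0,"tz": 0,"twist": 0},
    {"tx": 0,"ty": 0,"tz": 0,"twist": 0},
    {"tx": 0,"ty": 0,"tz": 0,"twist": 0},
    {"tx": 0,"ty": 0,"tz": 0,"twist": 0},
    {"tx": 0,"ty": 0,"tz": 0,"twist": 0}
  ],
  "claw": 0,
  "grip_force": 30
}}

```text
t: 15.68
eef_pos: [0.6377, -0.1944, 0.2138]
ee_rot: [-3.142, -0.0, -1.629]
force: [-0.6, -0.7, 0.6]
width: 0.0095
gripper_force: 30.0
```

```bash
python3 go.py
```

```text
t 15.6833 p [ 0.6377 -0.1944  0.2138] yaw -93.36 rp [-3.142 -0.   ] F [-0.63 -0.74  0.61] w 0.0095 gf 30.0 q [-0.    0.35 -0.03  0.   -1.19 -0.05]
```

{"op": "arm_command", "data": {
  "commands": [
    {"tx": 0,"ty": 0,"tz": -0.02,"twist": 0},
    {"tx": 0,"ty": 0,"tz": -0.05,"twist": 0},
    {"tx": 0,"ty": 0,"tz": -0.09,"twist": 0},
    {"tx": 0,"ty": 0,"tz": -0.14,"twist": 0},
    {"tx": 0,"ty": 0,"tz": -0.2,"twist": 0},
    {"tx": 0,"ty": 0,"tz": -0.26,"twist": 0},
    {"tx": 0,"ty": 0,"tz": -0.31,"twist": 0},
    {"tx": 0,"ty": 0,"tz": -0.34,"twist": 0}
  ]
}}

```text
t: 16.35
eef_pos: [0.6379, -0.1946, 0.3015]
ee_rot: [-3.139, -0.0, -1.629]
force: [0.4, 0.7, -2.1]
width: 0.0096
gripper_force: 30.0
```

```bash
python3 go.py .45 0 .3 -85
python3 - <<'E'
from h import *
cv2.imwrite("pics/c7.png",cv2.resize(np.hstack([grab_frame("side")[40:240,250:420],grab_frame("top")[120:320,230:430]]),None,fx=2.1,fy=2.1,interpolation=cv2.INTER_CUBIC)[:,:,::-1])
E
```

```text
cmd [-0.7333  0.796   0.0039] twist -0.0464
t 16.35 p [ 0.6379 -0.1946  0.3015] yaw -93.35 rp [-3.139 -0.   ] F [ 0.4   0.69 -2.12] w 0.0096 gf 30.0 q [-0.    0.31  0.11  0.   -1.37 -0.05]
```

View pics/c7.png

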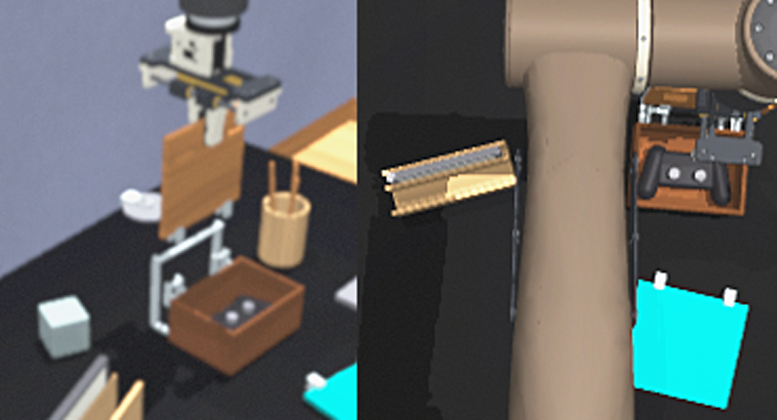

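```bash
python3 - <<'E'
from h import *
t=cv2.imread("pics/top0.png")[:,:,::-1].astype(float)
def ln(rev,z,cols):
    P=[]
    for k in cols:
        v=t[175:235,k,0]; th=110; i=np.where(v>th)[0]; i=i[-1] if rev else i[0]; j=i+1 if rev else i-1
        f=(v[i]-th)/max(v[i]-v[j],1); P.append([k,175+i+f*(1 if rev else -1)])
    W=np.array([onz("top",p,z)[:2] for p in P],np.float32)
    vx,vy,x,y=cv2.fitLine(W,cv2.DIST_HUBER,0,.01,.01).ravel(); s=np.sign(vy)
    yaw=-np.arctan2(vx*s,vy*s); return yaw,x,y
for z in(.078,0): print("front",z,ln(1,z,range(250,303)))
print("rear",ln(0,.078,range(246,298)))
for cam in("top","side"):
  for y in (-.26,-.285):pass
for yaw in(.25,.27):
  c,s=np.cos(yaw),np.sin(yaw); print([proj("top",[.545+c*a-s*b,.176+s*a+c*b,.078]).round(1) for a in(-.042,.022) for b in(-.095,.095)])
E
python3 - <<'E'
import cv2
a=cv2.imread("pics/top0.png")[180:230,235:310]; b=cv2.imread("pics/side0.png")[205:290,255:330]
import numpy as np
a=cv2.resize(a,(760,500),interpolation=cv2.INTER_CUBIC)
cv2.imwrite("pics/c8.png",a)
E
```

```text
front 0.078 (np.float32(0.2722801), np.float32(0.49876064), np.float32(0.16655065))
front 0 (np.float32(0.27228063), np.float32(0.50107074), np.float32(0.1736131))
rear (np.float32(0.27423093), np.float32(0.5665839), np.float32(0.19004974))
[array([304.7, 207.1]), array([245.4, 220.8]), array([300.1, 187.2]), array([240.9, 200.9])]
[array([304.8, 206.4]), array([245.8, 221.4]), array([299.8, 186.7]), array([240.9, 201.5])]
```

View pics/c8.png

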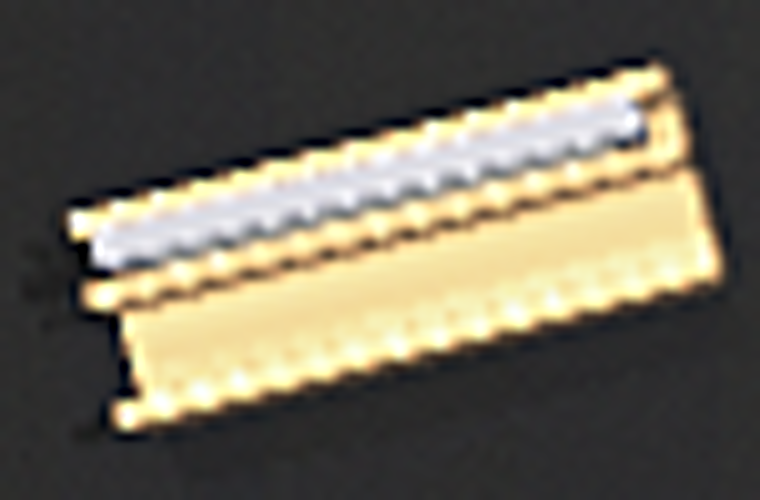

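```bash
python3 go.py .582 -.012 .3 -84
```

```text
cmd [-0.7159  0.2669  0.003 ] twist -0.052
t 16.45 p [ 0.6381 -0.1946  0.301 ] yaw -93.36 rp [-3.139 -0.   ] F [ 0.23 -0.17 -3.36] w 0.0096 gf 30.0 q [-0.    0.31  0.11  0.   -1.37 -0.05]
```

{"op": "arm_command", "data": {
  "commands": [
    {"tx": -0.03,"ty": 0.01,"tz": 0,"twist": 0},
    {"tx": -0.1,"ty": 0.04,"tz": 0,"twist": -0.005},
    {"tx": -0.21,"ty": 0.08,"tz": 0,"twist": -0.012},
    {"tx": -0.33,"ty": 0.12,"tz": 0,"twist": -0.022},
    {"tx": -0.45,"ty": 0.17,"tz": 0,"twist": -0.032},
    {"tx": -0.57,"ty": 0.21,"tz": 0,"twist": -0.042},
    {"tx": -0.67,"ty": 0.25,"tz": 0,"twist": -0.049},
    {"tx": -0.72,"ty": 0.267,"tz": 0,"twist": -0.052}
  ]
}}

```text
t: 17.12
eef_pos: [0.5798, -0.008, 0.298]
ee_rot: [3.14, 0.001, -1.463]
force: [0.0, 0.4, -3.5]
width: 0.0098
gripper_force: 30.0
```

```bash
python3 go.py .5266 .1703 .3 -74.4
```

```text
cmd [-0.732   0.1348 -0.0072] twist -0.0524
t 17.1167 p [ 0.5798 -0.008   0.298 ] yaw -83.83 rp [3.14e+00 1.00e-03] F [ 0.03  0.42 -3.54] w 0.0098 gf 30.0 q [ 0.32  0.17 -0.09 -0.   -1.32 -0.21]
```

{"op": "arm_command", "data": {
  "commands": [
    {"tx": -0.04,"ty": 0.01,"tz": 0,"twist": 0},
    {"tx": -0.12,"ty": 0.025,"tz": 0,"twist": -0.007},
    {"tx": -0.24,"ty": 0.045,"tz": 0,"twist": -0.016},
    {"tx": -0.37,"ty": 0.07,"tz": 0,"twist": -0.026},
    {"tx": -0.5,"ty": 0.09,"tz": 0,"twist": -0.036},
    {"tx": -0.61,"ty": 0.11,"tz": 0,"twist": -0.045},
    {"tx": -0.69,"ty": 0.125,"tz": 0,"twist": -0.05},
    {"tx": -0.73,"ty": 0.135,"tz": 0,"twist": -0.053}
  ]
}}

```text
t: 17.78
eef_pos: [0.5282, 0.1689, 0.2982]
ee_rot: [3.141, 0.0, -1.298]
force: [0.2, 0.0, -3.3]
width: 0.01
gripper_force: 30.0
```

{"op": "arm_command", "data": {
  "commands": [
    {"tx": 0,"ty": 0,"tz": 0.02,"twist": 0},
    {"tx": 0,"ty": 0,"tz": 0.05,"twist": 0},
    {"tx": 0,"ty": 0,"tz": 0.08,"twist": 0},
    {"tx": 0,"ty": 0,"tz": 0.11,"twist": 0},
    {"tx": 0,"ty": 0,"tz": 0.14,"twist": 0},
    {"tx": 0,"ty": 0,"tz": 0.16,"twist": 0},
    {"tx": 0,"ty": 0,"tz": 0.17,"twist": 0},
    {"tx": 0,"ty": 0,"tz": 0.17,"twist": 0}
  ]
}}

```text
t: 18.45
eef_pos: [0.5287, 0.1667, 0.2555]
ee_rot: [3.14, -0.0, -1.3]
force: [-0.2, -0.9, -2.2]
width: 0.0099
gripper_force: 30.0
```

```bash
python3 go.py .5266 .1703 .24 -74.4
python3 - <<'E'
from h import *
s=get_state();p=np.array(s["eef_pos"]);y=s["ee_rot"][2]+np.pi/2
hz=p[2]-.1338
for b in(-.055,.055): print("hook bottom proj",b,proj("side",[p[0]-np.sin(y)*b,p[1]+np.cos(y)*b,hz-.008]))
im=grab_frame("side")
cv2.imwrite("pics/c9.png",cv2.resize(im[120:300,230:390],None,fx=3.3,fy=3.3,interpolation=cv2.INTER_CUBIC)[:,:,::-1])
E
```

```text
cmd [-0.0163  0.0041  0.0619] twist -0.0005
t 18.45 p [0.5287 0.1667 0.2555] yaw -74.49 rp [ 3.14 -0.  ] F [-0.23 -0.91 -2.24] w 0.0099 gf 30.0 q [ 0.66  0.14 -0.21 -0.   -1.22 -0.39]
hook bottom proj -0.055 [303.80379585 216.94180785]
hook bottom proj 0.055 [285.47766942 241.11019332]
```

View pics/c9.png

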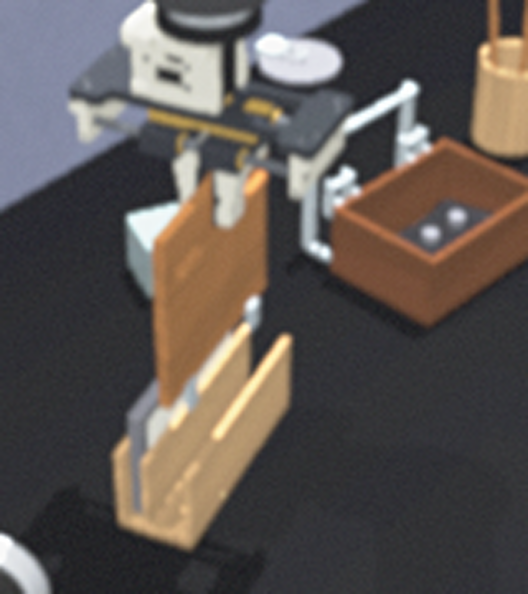

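Run:
```python
from h import *
print("slot model",proj("side",[.5266,.1703,.008]),"net 293.8,259.8;",proj("top",[.5266,.1703,.008]),"net 278.1,208.8")
s=get_state();p=np.array(s["eef_pos"]);h=p-[0,0,.1338]
grab_frame("side")
print("hinge pred",proj("side",h),[(r["uv"],r["score"]) for r in spot_point("lid_hinge","side")[:3]])
print("edge pred",proj("side",h+[0,0,.169]),[(r["uv"],r["score"]) for r in spot_point("lid_edge","side")[:3]])
print("center pred",proj("side",h+[0,0,.0895]),[(r["uv"],r["score"]) for r in spot_point("lid_center","side")[:3]])
y=s["ee_rot"][2]+np.pi/2;n=np.array([np.cos(y),np.sin(y),0]);e=np.array([-n[1],n[0],0])
print("px/10mm n",proj("side",h+.01*n)-proj("side",h),"e",proj("side",h+.01*e)-proj("side",h))
print("lid corners pred",[proj("side",h+a*np.array([0,0,1])+b*e).round(1) for a in(.01,.169) for b in(-.086,.086)])
```

```text
slot model [295.11064733 258.45873553] net 293.8,259.8; [275.71753354 207.83374919] net 278.1,208.8
hinge pred [294.76061016 226.17348844] [([408.9, 215.1], 0.95), ([292.1, 227.0], 0.75)]
edge pred [293.83107196 173.29496992] [([455.2, 245.6], 0.83), ([293.9, 173.2], 0.59), ([337.1, 155.2], 0.59)]
center pred [294.28748323 199.25877804] [([436.4, 232.5], 0.79), ([291.9, 201.9], 0.6)]
px/10mm n [-3.3625888  -1.03310443] e [-1.68074473  2.20261787]
lid corners pred [array([308.5, 205.4]), array([279.5, 243. ]), array([308.7, 156.5]), array([277.3, 192. ])]
```

{"op": "arm_command", "data": {
  "commands": [
    {"tx": -0.01,"ty": 0.003,"tz": 0.03,"twist": 0},
    {"tx": -0.015,"ty": 0.004,"tz": 0.07,"twist": 0},
    {"tx": -0.015,"ty": 0.004,"tz": 0.11,"twist": 0},
    {"tx": -0.015,"ty": 0.004,"tz": 0.15,"twist": 0},
    {"tx": -0.015,"ty": 0.004,"tz": 0.19,"twist": 0},
    {"tx": -0.015,"ty": 0.004,"tz": 0.22,"twist": 0},
    {"tx": -0.015,"ty": 0.004,"tz": 0.24,"twist": 0},
    {"tx": -0.015,"ty": 0.004,"tz": 0.24,"twist": 0}
  ]
}}

```text
t: 19.37
eef_pos: [0.5263, 0.1701, 0.1947]
ee_rot: [3.139, -0.001, -1.3]
force: [0.1, -1.0, -2.1]
width: 0.0095
gripper_force: 30.0
```

```bash
python3 go.py .5266 .1703 .15 -74.4
```

```text
cmd [-0.0005 -0.0017  0.179 ] twist -0.0004
t 19.3667 p [0.5263 0.1701 0.1947] yaw -74.47 rp [ 3.139e+00 -1.000e-03] F [ 0.08 -1.   -2.05] w 0.0095 gf 30.0 q [ 0.67  0.18 -0.3  -0.   -1.09 -0.4 ]
```

Hooks are inside the slot with no contact force. Continue down slowly.

{"op": "arm_command", "data": {
  "commands": [
    {"tx": 0,"ty": 0,"tz": 0.03,"twist": 0},
    {"tx": 0,"ty": 0,"tz": 0.06,"twist": 0},
    {"tx": 0,"ty": 0,"tz": 0.09,"twist": 0},
    {"tx": 0,"ty": 0,"tz": 0.115,"twist": 0},
    {"tx": 0,"ty": 0,"tz": 0.135,"twist": 0},
    {"tx": 0,"ty": 0,"tz": 0.15,"twist": 0},
    {"tx": 0,"ty": 0,"tz": 0.16,"twist": 0},
    {"tx": 0,"ty": 0,"tz": 0.165,"twist": 0}
  ]
}}

```text
t: 20.03
eef_pos: [0.5268, 0.1705, 0.1547]
ee_rot: [3.141, -0.0, -1.3]
force: [-0.0, -0.5, -3.6]
width: 0.01
gripper_force: 30.0
```

{"op": "arm_command", "data": {
  "commands": [
    {"tx": 0,"ty": 0,"tz": 0.004,"twist": 0},
    {"tx": 0,"ty": 0,"tz": 0.008,"twist": 0},
    {"tx": 0,"ty": 0,"tz": 0.012,"twist": 0},
    {"tx": 0,"ty": 0,"tz": 0.016,"twist": 0},
    {"tx": 0,"ty": 0,"tz": 0.018,"twist": 0},
    {"tx": 0,"ty": 0,"tz": 0.018,"twist": 0},
    {"tx": 0,"ty": 0,"tz": 0.018,"twist": 0},
    {"tx": 0,"ty": 0,"tz": 0.018,"twist": 0}
  ]
}}

```text
t: 20.7
eef_pos: [0.527, 0.1706, 0.1508]
ee_rot: [-3.141, 0.0, -1.299]
force: [-0.2, -0.2, -0.7]
width: 0.0097
gripper_force: 30.0
```

```bash
python3 go.py
```

```text
t 20.7 p [0.527  0.1706 0.1508] yaw -74.46 rp [-3.141  0.   ] F [-0.19 -0.15 -0.73] w 0.0097 gf 30.0 q [ 0.67  0.22 -0.36  0.   -0.98 -0.4 ]
```

{"op": "arm_command", "data": {
  "commands": [
    {"tx": 0,"ty": 0,"tz": 0.003,"twist": 0},
    {"tx": 0,"ty": 0,"tz": 0.006,"twist": 0},
    {"tx": 0,"ty": 0,"tz": 0.009,"twist": 0},
    {"tx": 0,"ty": 0,"tz": 0.012,"twist": 0},
    {"tx": 0,"ty": 0,"tz": 0.012,"twist": 0},
    {"tx": 0,"ty": 0,"tz": 0.012,"twist": 0},
    {"tx": 0,"ty": 0,"tz": 0.012,"twist": 0},
    {"tx": 0,"ty": 0,"tz": 0.012,"twist": 0}
  ]
}}

```text
t: 21.37
eef_pos: [0.5281, 0.1708, 0.1507]
ee_rot: [-3.138, -0.0, -1.298]
force: [-5.8, -0.2, 20.1]
width: 0.0099
gripper_force: 30.1
```

{"op": "arm_command", "data": {
  "commands": [
    {"tx": 0,"ty": 0,"tz": -0.005,"twist": 0},
    {"tx": 0,"ty": 0,"tz": -0.01,"twist": 0},
    {"tx": 0,"ty": 0,"tz": -0.012,"twist": 0},
    {"tx": 0,"ty": 0,"tz": -0.012,"twist": 0},
    {"tx": 0,"ty": 0,"tz": -0.012,"twist": 0},
    {"tx": 0,"ty": 0,"tz": -0.012,"twist": 0},
    {"tx": 0,"ty": 0,"tz": -0.012,"twist": 0},
    {"tx": 0,"ty": 0,"tz": -0.012,"twist": 0}
  ]
}}

```text
t: 22.03
eef_pos: [0.5271, 0.1707, 0.1508]
ee_rot: [-3.141, 0.0, -1.299]
force: [-1.5, 1.0, 4.0]
width: 0.0098
gripper_force: 30.0
```

{"op": "arm_command", "data": {
  "commands": [
    {"tx": 0,"ty": 0,"tz": 0,"twist": 0},
    {"tx": 0,"ty": 0,"tz": 0,"twist": 0},
    {"tx": 0,"ty": 0,"tz": 0,"twist": 0},
    {"tx": 0,"ty": 0,"tz": 0,"twist": 0},
    {"tx": 0,"ty": 0,"tz": 0,"twist": 0},
    {"tx": 0,"ty": 0,"tz": 0,"twist": 0},
    {"tx": 0,"ty": 0,"tz": 0,"twist": 0},
    {"tx": 0,"ty": 0,"tz": 0,"twist": 0}
  ],
  "claw": 0.95
}}

```text
t: 22.7
eef_pos: [0.5269, 0.1705, 0.1506]
ee_rot: [-3.142, -0.0, -1.3]
force: [-0.6, -0.9, 0.3]
width: 0.0576
gripper_force: 0.0
```

```bash
python3 go.py
python3 - <<'E'
from h import *
cv2.imwrite("pics/c10.png",cv2.resize(grab_frame("side")[120:300,230:390],None,fx=3.3,fy=3.3,interpolation=cv2.INTER_CUBIC)[:,:,::-1])
E
```

```text
t 22.7 p [0.5269 0.1705 0.1506] yaw -74.46 rp [-3.142 -0.   ] F [-0.56 -0.91  0.31] w 0.0576 gf 0.0 q [ 0.67  0.22 -0.36  0.   -0.98 -0.4 ]
```

View pics/c10.png

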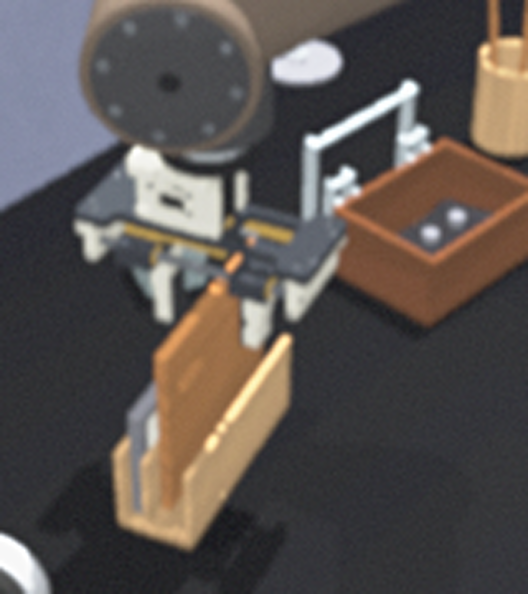

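The lid stands in the front slot between the opened fingers (crop (205,400)). Withdraw straight up.

{"op": "arm_command", "data": {
  "commands": [
    {"tx": 0,"ty": 0,"tz": 0,"twist": 0},
    {"tx": 0,"ty": 0,"tz": 0,"twist": 0},
    {"tx": 0,"ty": 0,"tz": -0.03,"twist": 0},
    {"tx": 0,"ty": 0,"tz": -0.08,"twist": 0},
    {"tx": 0,"ty": 0,"tz": -0.14,"twist": 0},
    {"tx": 0,"ty": 0,"tz": -0.22,"twist": 0},
    {"tx": 0,"ty": 0,"tz": -0.3,"twist": 0},
    {"tx": 0,"ty": 0,"tz": -0.36,"twist": 0}
  ]
}}

```text
t: 23.42
eef_pos: [0.5273, 0.1706, 0.243]
ee_rot: [-3.14, 0.0, -1.299]
force: [0.2, 0.2, 1.0]
width: 0.0832
gripper_force: 0.0
```

{"op": "arm_command", "data": {
  "commands": [
    {"tx": 0,"ty": 0,"tz": -0.05,"twist": 0},
    {"tx": 0,"ty": 0,"tz": -0.1,"twist": 0},
    {"tx": 0,"ty": 0,"tz": -0.13,"twist": 0},
    {"tx": 0,"ty": 0,"tz": -0.14,"twist": 0},
    {"tx": 0,"ty": 0,"tz": -0.14,"twist": 0},
    {"tx": 0,"ty": 0,"tz": -0.14,"twist": 0},
    {"tx": 0,"ty": 0,"tz": -0.14,"twist": 0},
    {"tx": 0,"ty": 0,"tz": -0.14,"twist": 0}
  ]
}}

```text
t: 24.08
eef_pos: [0.5266, 0.1703, 0.2748]
ee_rot: [3.14, -0.0, -1.3]
force: [-0.9, -0.1, 0.3]
width: 0.083
gripper_force: 0.0
```

```bash
python3 go.py
python3 - <<'E'
from h import *
grab_frame("side")
h=np.array([.527,.1706,.016])
for n,z in(("lid_hinge",0),("lid_edge",.169),("lid_center",.0895)): print(n,"pred",proj("side",h+[0,0,z]).round(1),[(np.round(r["uv"],1).tolist(),round(r["score"],2)) for r in spot_point(n,"side")[:3]])
E
```

```text
t 24.0833 p [0.5266 0.1703 0.2748] yaw -74.46 rp [ 3.14 -0.  ] F [-0.92 -0.13  0.26] w 0.083 gf 0.0 q [ 0.67  0.13 -0.18 -0.   -1.26 -0.4 ]
lid_hinge pred [294.9 256.4] [([409.8, 215.8], 0.95), ([293.8, 257.8], 0.87)]
lid_edge pred [294.  208.5] [([454.8, 244.7], 0.78), ([292.5, 209.7], 0.63)]
lid_center pred [294.4 232. ] [([291.6, 233.8], 0.89), ([436.0, 233.3], 0.83)]
```

The lid is standing upright in the slot, matching predictions to about 1–3 px, and the gripper is clear.

```bash
python3 -c "from station import job_done; print(job_done())"
```

```text
the job is handed in; nothing more can be done
None
```

The wooden lid is off its hinge pins and standing upright, hooks down, in the stand's front slot; the gripper is clear and the job is handed in at about 24 s, though the hand-in returned no verdict.

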